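Tip the standing cork brick down into its tray and slide it home

ROBOT

A 7-joint arm with a two-finger parallel gripper is mounted at the origin on the work surface. World frame = base frame: x ahead of the robot, y to its left, z up, the work surface at z = 0. Lengths are in m, angles in rad, forces in N, time in s.
With the tool pointing down it reaches from about 0.4 to 0.85 m from the base axis. Payload 10.4 kg.
Tool frame: the origin (TCP) lies midway between the tips of the shut fingers; the grasp point (between the pads) lies 19 mm behind it; z points along the fingers, y is the line along which they close (so a half turn about z gives the same grasp; the last joint's range is limited). The gripper opens to 85 mm and grips with 20 to 120 N. Pads are 22 mm wide; open, the fingers measure 114 mm over their backs; the gripper's body (76 mm by 85 mm) begins 54 mm behind the grasp point. The pads swing forward as they close: fully open they stand 13 mm farther back than shut.
Start: joints at [-1.361, 0.332, -0.065, 1.46, 0.022, 1.35, -0.088], TCP at [0.144, 0.608, 0.231] pointing down, gripper open.
Joint ranges: [-2.6, 2.6], [-0.5, 2.12], [-1.47, 1.34], [0.16, 2.42], [-1.27, 4.41], [0.06, 2.06], [-2.6, 2.6]. Speed limits (rad/s): [2.22, 2.22, 2.79, 2.79, 3.14, 3.14, 3.14].

INTERFACE

Orientations are given as a unit quaternion [x, y, z, w].
In Python, from workcell import get_obs, camera, camera_params, hand_in gives the robot as it stands.
- The arm moves only by the tool carry_out, never from a script. Its argument "commands" is a list that holds one entry, the list of rows, each a list of 6 numbers: the shift along the tool's x, y, z in units of 40 mm (1.0 is 40 mm), then the turn, a rotation vector about the tool's x, y, z in units of 6 degrees (1.0 is 6 degrees). In form: [[[x, y, z, ax, ay, az], ...]]. A call has 1 to 20 rows; each row shifts and turns the commanded pose from where the row before left it, along the tool's axes as they then stand; what a row does not reach is not made up. A row lasts 1/12 s, in which the tool goes at most 41.7 mm and 7.16 degrees, less where a joint would pass 70% of its speed; a pose out of reach is approached as far as the arm can. A call is refused whole if a number of a shift passes 1 or a number of a turn 1, either way. A call with a gripper value outside its range is refused whole. "hand" is the closure, from -1 (fully open) to 1 (shut), set as the call begins (left out, the last holds). The fingers move at their own pace and stop on an object; "force" is the grip in N (left out, the last holds). Time passes only in rows, so rows that do not move let the fingers close. It gives the time, the measured TCP pose, the force, the opening and the grip force at its end, in the units of the state.
- get_obs(): the state, without advancing time (a new reading comes with each control period).
- camera(name): name is "scene" or "top" or "wrist"; returns the picture (384x512x3 uint8, red, green, blue); there is no depth.
- camera_params(name): a dict with "mtx" (3x3 intrinsics, pixels), "k1" (the pictures are not rectified: a ray, as slopes to the right and down, at radius r is drawn at 1 + k1 r^2 times it, then the intrinsics apply), "R" (3x3) and "t" (3): a world point X has camera coordinates R X + t. Camera axes: x right, y down, z forward; pixel columns grow to the right and rows downward; lengths in m; the calibration is good to about 2 mm. A picture is of the moment at which its call begins: read the wrist's pose just before it. camera_params takes no time and is no camera call; for the wrist camera it gives the pose at the moment of the call.
- hand_in(): hands the job in; it is judged then, once.
The state is a dict: "clock": time; "joint_pos": joint angles; "joint_velocities": joint speeds; "tau": joint torques, N m; "position": TCP position; "ee_rot": TCP orientation; "ft_force": force on the tool from outside, world axes, zero at the start; "torque": the same for the moment, N m; "grip_width": opening from 0.0 (shut) to 1.0 (fully open); "grasp_force": force on a finger pad.
Only numpy, scipy, OpenCV 4.12 (cv2) and the standard library are available. Lean on these libraries where they do the work, as an engineer would, in place of code of your own. Each camera call takes 0.05 s, during which the arm holds its last target. There are 200 camera calls.

TASK

The cork yoga brick has been left standing on its end in the stowage tray. Tip it over towards the blue end stop so that it lies on its broad face between the tray's rails, then push it along the tray until its end is snug and square against the stop. Leave the bottle and the weight disc where they are, and leave the brick lying untouched.

Things in the scene. Friction and masses are not known exactly. Their poses are not given: they have to be found in the camera images.
- brick: Cork yoga brick, brown, loose, 0.55 to 0.9 kg, 140 (its x) by 90 (its y) by 225 mm (its z, the length): too thick to grasp. Origin at the centre of the end face it stands on at the start. It stands in the tray, away from the stop, broad faces (+y, -y) turned to the tray's ends within 0.12 rad. It falls by itself once its top is pushed about 90 mm; its upper edge rises to 250 mm above the bench on the way.
- brick_mid (a point): Centre of the same brick (112.5 mm from either end along its z), axes as the brick's: 119 mm above the bench with the brick standing, 51 mm with it lying on its broad face. Once tipped over, its leading end lies some 3 to 9 cm short of the stop; sliding it takes about 3 to 12 N.
- tray: Tray fixed to the bench: a straight channel open at both ends, 500 mm long along its own y, black rubber floor with its top 6 mm above the bench, white rails along both long sides, 24 mm high above the bench, 190 mm apart inside. Origin on the bench under the tray's centre; y runs along the tray, x across it.
- stop: Blue end stop, fixed on the tray floor near one end of the tray (it may be the +y or the -y end): a block 150 mm across the tray (its x), 20 mm thick along the tray (its y), 60 mm high, with a bright strip on top. Origin at the centre of its underside, so its faces lie 10 mm either side along y; axes parallel to the tray's.
- bottle: Blue drinks bottle, loose, standing upright on the bench, 68 mm across, 190 mm high, black cap; bystander. Origin at the centre of its underside.
- disc: Steel weight disc, loose, lying flat on the bench, 120 mm across, 26 mm thick; bystander. Origin at the centre of its underside.

How it is judged:
On the way:
1. the brick has been tipped over and lies on its broad face in the tray, at rest (angle between brick's own z axis and vertical between 1.48 and 1.66 rad and angle between brick's own x axis and vertical between 1.48 and 1.66 rad and height (world z) of brick_mid below 0.058 m and x of brick_mid in the frame of tray between -0.035 and 0.035 m and y of brick_mid in the frame of tray between -0.16 and 0.16 m and linear speed of brick below 0.02 m/s and angular speed of brick below 0.1 rad/s), for 0.2 s.
At the end, for the whole second after the job is handed in: The brick lies at rest on its broad face (within 5 degrees) between the rails, centred across the tray within 35 mm, its end within 8 mm of the blue stop's face and square to it within 0.08 rad (all of step 1 and y of brick_mid in the frame of stop between -0.1305 and 0.1305 m and angle between the z axis of brick and the y axis of stop, either way round below 0.08 rad); the robot touches nothing.
It fails at once if the drinks bottle is shifted by more than 30 mm (distance of bottle from where it was at the start of the episode above 0.03 m).
It fails at once if the weight disc is shifted by more than 30 mm (distance of disc from where it was at the start of the episode above 0.03 m).
It fails at once if the bottle is knocked over (angle between bottle's own z axis and vertical above 0.5 rad).
It also fails if it takes over 48 s, if anything falls off the work surface, if the arm or the gripper's body presses on something with over 40 N, if the wrist force passes 120 N, or if a joint passes its speed limit or range.

## Working session

There is one attempt and no reset: what is moved stays moved. The work goes in short steps, Python scripts to look and compute and a tool call to move; the robot and the scene stay as the last step left them, time stands still between calls to the robot, and variables do not carry over. Pictures are saved under pics/ and viewed, at most 10 in all, crops included, and the job is handed in when it is done.

Besides the shell and the picture viewer there is one more tool, called as a command line: name --argument value ..., lists and objects as JSON in quotes. carry_out: Moves the arm, as the interface text tells. Its arguments: {"type":"object","properties":{"commands":{"type":"array"},"hand":{"type":"number"},"force":{"type":"number"}},"required":["commands"]}

```bash
ls; mkdir -p pics; cat > h.py <<'E'
import numpy as np, cv2
from workcell import *
def ray(p,uv):
    K=np.array(p["mtx"]);d=(np.array(uv,float)-K[:2,2])/[K[0,0],K[1,1]]
    rd=np.linalg.norm(d);r=rd
    for _ in range(30): r=rd/(1+p["k1"]*r*r)
    d=d*(r/rd if rd>0 else 1)
    R=np.array(p["R"]);t=np.array(p["t"])
    return -R.T@t, R.T@np.r_[d,1]
def at(p,uv,z):
    c,d=ray(p,uv);return (c+d*(z-c[2])/d[2])[:2]
def save(n,f,s=1.5):
    im=np.array(camera(n));cv2.imwrite("pics/"+f,cv2.resize(im[:,:,::-1],None,fx=s,fy=s,interpolation=cv2.INTER_CUBIC))
E
python3 - <<'E'
from h import *
save("top","top0.png");save("scene","scene0.png")
o=get_obs();print(o["clock"],o["position"],o["ee_rot"],o["ft_force"])
for n in("top","scene"):
    p=camera_params(n);print(-np.array(p["R"]).T@np.array(p["t"]))
E
```

```text
pics
0.1 [0.14410329 0.60782477 0.23060566] [ 1.16115206e-01  9.93235560e-01 -6.15827120e-04 -4.54253993e-05] [-0.2855227  -0.6388092   0.80320436]
[0.5531399  0.02122983 0.89399256]
[ 1.12553932 -0.31766558  0.69458726]
```

View pics/top0.png

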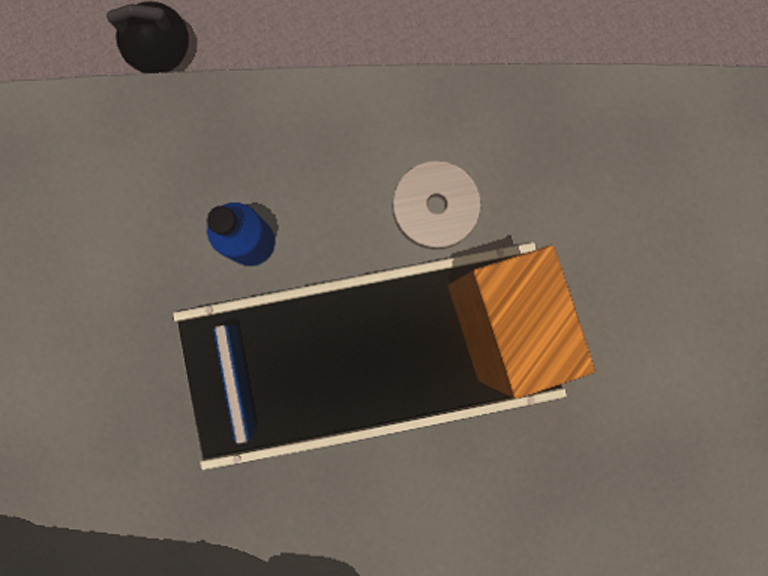

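View pics/scene0.png

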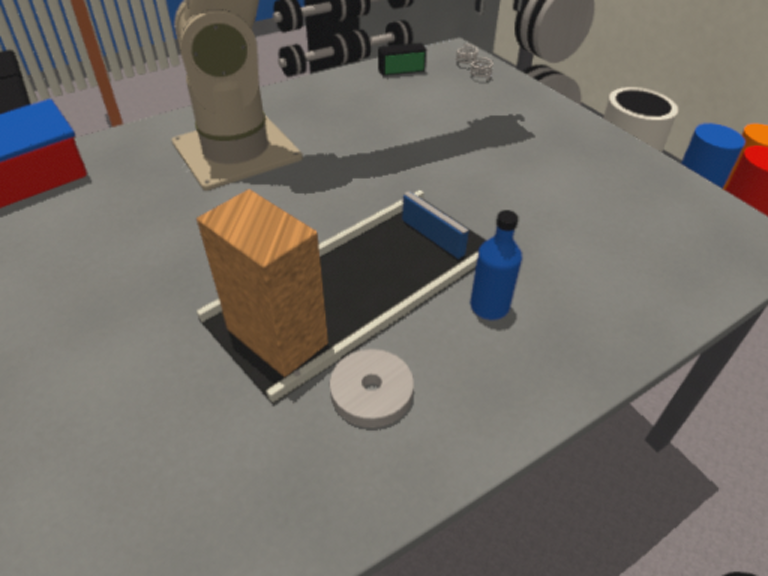

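The top view shows the stop at the left (+y) end, strip (220,326) to (240,442). The brick stands at the right with top corners (553,247), (594,373), (515,398), (475,270). The bottle is near (245,240) and the disc at (437,204).

```bash
python3 - <<'E'
from h import *
p=camera_params("top")
A=lambda u,z:at(p,np.array(u)/1.5,z)
r=[A(u,.024) for u in[(174,314),(535,245),(201,466),(565,394)]]
print("rail",np.round(r,3))
d=r[0]-r[1]+r[2]-r[3];d/=np.linalg.norm(d);c=np.mean(r,0);nx=np.array([d[1],-d[0]])
print("traydir",d,np.degrees(np.arctan2(d[1],d[0])),"c",c)
L=lambda q:np.round([(q-c)@nx,(q-c)@d],3)
s=[A(u,.066) for u in[(215,326),(227,326),(245,442),(234,443)]];print("stop",[L(q) for q in s],L(np.mean(s,0)))
b=[A(u,.231) for u in[(553,247),(594,373),(515,398),(475,270)]];print("brick",np.round(b,3),[L(q) for q in b],L(np.mean(b,0)),np.mean(b,0))
bl=[A(u,.006) for u in[(480,383),(450,285)]];print("brickbottom",[L(q) for q in bl])
print("disc",L(A((437,204),.026)),"bottle cap",L(A((221,219),.19)), A((221,219),.19))
E
```

```text
rail [[ 0.58   0.283]
 [ 0.66  -0.208]
 [ 0.376  0.25 ]
 [ 0.457 -0.24 ]]
traydir [-0.16225532  0.98674881] 99.33782740494456 c [0.51837483 0.02097881]
stop [array([0.075, 0.187]), array([0.072, 0.171]), array([-0.077,  0.175]), array([-0.075,  0.189])] [-0.001  0.181]
brick [[ 0.632 -0.172]
 [ 0.5   -0.21 ]
 [ 0.478 -0.126]
 [ 0.61  -0.09 ]] [array([ 0.081, -0.209]), array([-0.055, -0.225]), array([-0.064, -0.139]), array([ 0.073, -0.124])] [ 0.009 -0.174] [ 0.55522296 -0.14947249]
brickbottom [array([-0.067, -0.14 ]), array([ 0.072, -0.126])]
disc [ 0.182 -0.128] bottle cap [0.183 0.131] [0.67762127 0.18014493]
```

carry_out --commands '[[[0,0,-1,0,0,0.94],[0,0,-1,0,0,0.94],[0,0,0,0,0,0.94],[0,0,0,0,0,0.94],[0,0,0,0,0,0.94],[0,0,0,0,0,0.94],[0,0,0,0,0,0.94],[0,0,0,0,0,0.94],[0,0,0,0,0,0.94],[0,0,0,0,0,0.94],[0,0,0,0,0,0.94],[0,0,0,0,0,0.9],[-0.9,0.76,0,0,0,0],[-0.9,0.76,0,0,0,0],[-0.9,0.76,0,0,0,0],[-0.9,0.76,0,0,0,0],[-0.9,0.76,0,0,0,0],[-0.9,0.76,0,0,0,0],[-0.9,0.76,0,0,0,0],[-0.9,0.76,0,0,0,0]]]' --hand -1

```text
clock: 1.77
position: [0.3984, 0.3895, 0.3112]
ee_rot: [0.648, 0.762, -0.0, -0.0]
ft_force: [0.5, 1.9, 0.2]
grip_width: 0.996
grasp_force: 0.0
```

```bash
cat >> h.py <<'E'
C=np.array([.5184,.0210]);D=np.array([-.1623,.9867]);N=np.array([.9867,.1623])
def st():
    from scipy.spatial.transform import Rotation as Ro
    o=get_obs();q=np.array(o["position"]);M=Ro.from_quat(o["ee_rot"]).as_matrix()
    print("t",round(o["clock"],2),"local",np.round([(q[:2]-C)@N,(q[:2]-C)@D,q[2]],4),"yaw err deg",round(np.degrees(np.arctan2(M[0:2,0]@N,M[0:2,0]@D)),2),"tilt",np.round(M[:,2],3),"F",np.round(o["ft_force"],1),"j",np.round(o["joint_pos"],2))
E
python3 -c "
from h import *
st()"
```

```text
t 1.77 local [-0.0586  0.383   0.3112] yaw err deg 0.12 tilt [-0.  0. -1.] F [0.5 1.9 0.2] j [-1.11  0.15  0.29  1.53 -0.04  1.47 -0.66]
```

carry_out --commands '[[[-0.9,0.05,0,0,0,0],[-0.9,0.05,0,0,0,0],[-0.9,0.05,0,0,0,0],[-0.9,0.05,0,0,0,0],[-0.9,0.05,0,0,0,0],[-0.9,0.05,0,0,0,0],[-0.9,0.05,0,0,0,0],[-0.9,0.05,0,0,0,0],[-0.9,0.05,0,0,0,0],[-0.9,0.05,0,0,0,0],[-0.9,0.05,0,0,0,0],[-0.9,0.05,0,0,0,0],[-0.9,0.05,0,0,0,0],[-0.9,0.05,0,0,0,0],[-0.9,0.05,0,0,0,0],[-0.9,0.05,0,0,0,0],[-0.9,0.05,0,0,0,0],[-0.5,0.05,0,0,0,0],[0,0,0,0,0,0],[0,0,0,0,0,0]]]'

```text
clock: 3.43
position: [0.5336, -0.228, 0.3106]
ee_rot: [0.649, 0.761, -0.001, -0.0]
ft_force: [0.5, -0.2, -0.0]
grip_width: 0.998
grasp_force: 0.0
```

```bash
python3 -c "
from h import *
st()"
```

```text
t 3.43 local [-0.0254 -0.2482  0.3106] yaw err deg 0.28 tilt [-0.002 -0.001 -1.   ] F [ 0.5 -0.2 -0. ] j [-0.41  0.26  0.9   1.49 -0.21  1.49  0.66]
```

carry_out --commands '[[[-0.6,0.4,0,0,0,0],[-0.6,0.4,0,0,0,0],[0,0,0.75,0,0,0],[0,0,0.75,0,0,0],[0,0,0.75,0,0,0],[0,0,0.75,0,0,0],[0,0,0,0,0,0],[0,0,0,0,0,0]]]'

```text
clock: 4.1
position: [0.5731, -0.2672, 0.1908]
ee_rot: [0.647, 0.762, -0.0, -0.001]
ft_force: [0.5, 0.0, 1.6]
grip_width: 0.997
grasp_force: 0.0
```

```bash
python3 -c "
from h import *
st();save('scene','scene1.png')"
```

```text
t 4.1 local [ 0.0072 -0.2932  0.1908] yaw err deg 0.02 tilt [-0.002  0.002 -1.   ] F [0.5 0.  1.6] j [-0.26  0.48  0.85  1.53 -0.37  1.3   0.8 ]
```

View pics/scene1.png

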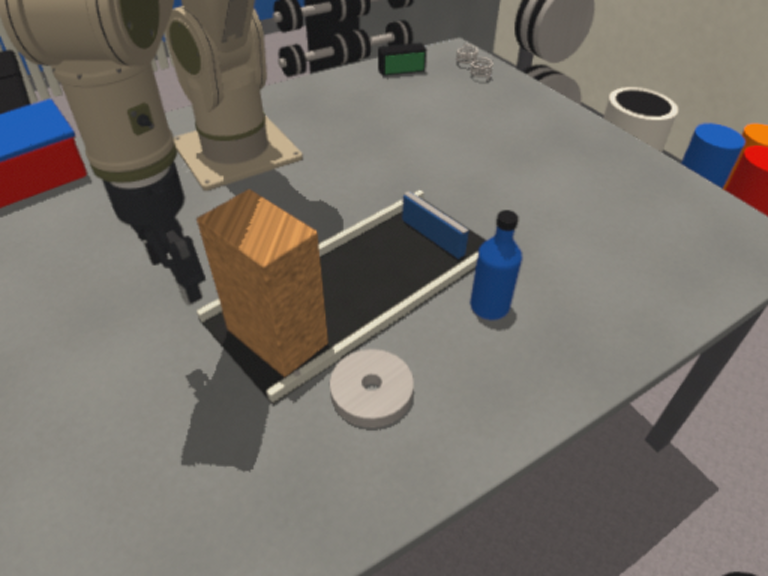

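The brick is undisturbed and the gripper stands behind its rear broad face, near (185,280). Now I'll push it over.

carry_out --commands '[[[0.4,0,0,0,0,0],[0.4,0,0,0,0,0],[0.3,0,0,0,0,0],[0.2,0,0,0,0,0],[0.2,0,0,0,0,0],[0.2,0,0,0,0,0],[0.2,0,0,0,0,0],[0.2,0,0,0,0,0],[0.2,0,0,0,0,0],[0.2,0,0,0,0,0],[0.2,0,0,0,0,0],[0.2,0,0,0,0,0],[0.2,0,0,0,0,0],[0.2,0,0,0,0,0]]]'

```text
clock: 5.32
position: [0.552, -0.1378, 0.1911]
ee_rot: [0.648, 0.762, 0.0, -0.0]
ft_force: [-0.6, 0.8, 0.4]
grip_width: 0.997
grasp_force: 0.0
```

```bash
python3 -c "
from h import *
st();save('scene','scene2.png',1)"
```

```text
t 5.32 local [ 0.0074 -0.1621  0.1911] yaw err deg 0.11 tilt [-0.  0. -1.] F [-0.6  0.8  0.4] j [-0.56  0.31  0.87  1.71 -0.25  1.24  0.53]
```

View pics/scene2.png

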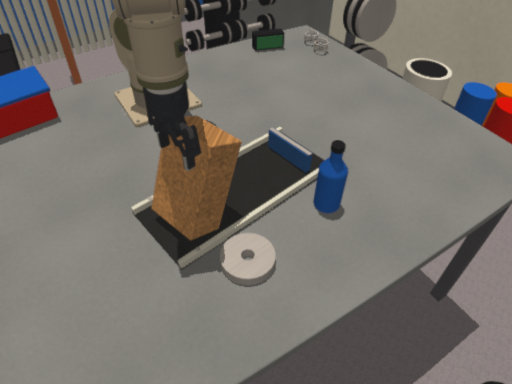

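The brick is leaning about 20° towards the stop, with the fingers behind it. I'll push a little further.

carry_out --commands '[[[0.2,0,0,0,0,0],[0.2,0,0,0,0,0],[0.2,0,0,0,0,0],[0.2,0,0,0,0,0],[0,0,0,0,0,0],[0,0,0,0,0,0],[0,0,0,0,0,0],[0,0,0,0,0,0],[0,0,0,0,0,0],[-0.8,0,0,0,0,0],[-0.8,0,0,0,0,0],[-0.8,0,0,0,0,0],[0,0,0,0,0,0],[0,0,0,0,0,0]]]'

```text
clock: 6.53
position: [0.5618, -0.2048, 0.1912]
ee_rot: [0.65, 0.76, -0.001, 0.0]
ft_force: [0.5, 0.2, 0.9]
grip_width: 1.0
grasp_force: 0.0
```

```bash
python3 -c "
from h import *
st();save('top','top3.png')"
```

```text
t 6.53 local [ 0.0062 -0.2298  0.1912] yaw err deg 0.37 tilt [-0.001 -0.001 -1.   ] F [0.5 0.2 0.9] j [-0.41  0.39  0.88  1.63 -0.31  1.27  0.68]
```

View pics/top3.png

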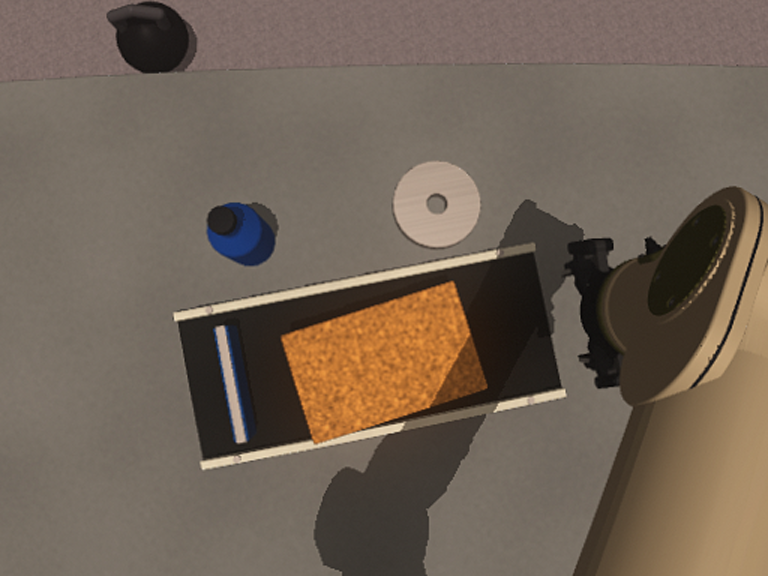

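The brick lies flat, slightly yawed, with top corners (282,336), (455,283), (487,388), (314,444). The bottle and disc haven't moved.

```bash
python3 - <<'E'
from h import *
p=camera_params("top")
b=np.array([at(p,np.array(u)/1.5,.096) for u in[(282,336),(455,283),(487,388),(314,444)]])-C
l=np.c_[b@N,b@D];print(np.round(l,3),l.mean(0))
E
```

```text
[[ 0.046  0.101]
 [ 0.069 -0.121]
 [-0.065 -0.134]
 [-0.091  0.087]] [-0.01002566 -0.01689717]
```

carry_out --commands '[[[0,-0.3,0.75,0,0,0],[0,0,0.75,0,0,0],[0,0,0.75,0,0,0],[0,0,0.75,0,0,0],[0,0,0.75,0,0,0],[0.4,0,0,0,0,0],[0.4,0,0,0,0,0],[0.4,0,0,0,0,0],[0.4,0,0,0,0,0],[0.2,0,0,0,0,0],[0.2,0,0,0,0,0],[0.2,0,0,0,0,0],[0.2,0,0,0,0,0],[0.2,0,0,0,0,0],[0.2,0,0,0,0,0],[0,0,0,0,0,0]]]'

```text
clock: 7.92
position: [0.5326, -0.0914, 0.0412]
ee_rot: [0.647, 0.762, 0.0, -0.0]
ft_force: [0.7, 1.0, -1.2]
grip_width: 0.998
grasp_force: 0.0
```

```bash
python3 -c "
from h import *
st();save('top','top4.png')"
```

```text
t 7.92 local [-0.0042 -0.1132  0.0412] yaw err deg 0.04 tilt [-0.     0.001 -1.   ] F [ 0.7  1.  -1.2] j [-0.58  0.44  0.8   1.92 -0.39  0.95  0.57]
```

View pics/top4.png

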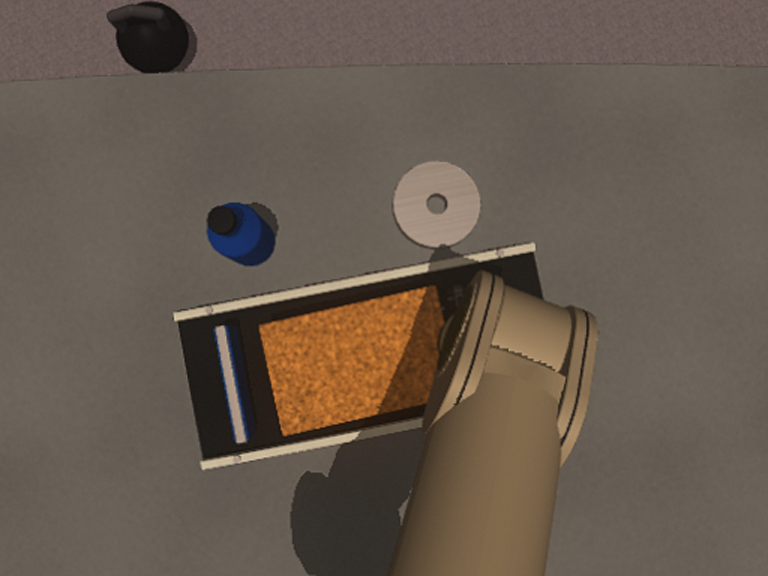

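The brick is now square. Its front corners are (259,325) and (284,437), about 35–40 mm from the stop. I'll push gently and watch the force.

carry_out --commands '[[[0.15,0,0,0,0,0],[0.15,0,0,0,0,0],[0.15,0,0,0,0,0],[0.15,0,0,0,0,0],[0.15,0,0,0,0,0],[0.1,0,0,0,0,0],[0,0,0,0,0,0]]]'

```text
clock: 8.55
position: [0.5272, -0.0582, 0.0413]
ee_rot: [0.647, 0.762, 0.0, -0.0]
ft_force: [0.5, -0.2, -0.1]
grip_width: 1.002
grasp_force: 0.0
```

```bash
python3 -c "
from h import *
st();p=camera_params('top')
for u in[(259,325),(284,437)]:
  q=at(p,np.array(u)/1.5,.096)-C;print(q@N,q@D)
im=np.array(camera('top'))[190:320,110:240,::-1];cv2.imwrite('pics/c5.png',cv2.resize(im,None,fx=4,fy=4,interpolation=cv2.INTER_CUBIC))"
```

```text
t 8.55 local [-0.0041 -0.0796  0.0413] yaw err deg 0.04 tilt [-0.     0.001 -1.   ] F [ 0.5 -0.2 -0.1] j [-0.65  0.41  0.8   1.94 -0.37  0.93  0.49]
0.06431867923304183 0.12589799758062153
-0.0754587524619584 0.12084587757555809
```

View pics/c5.png

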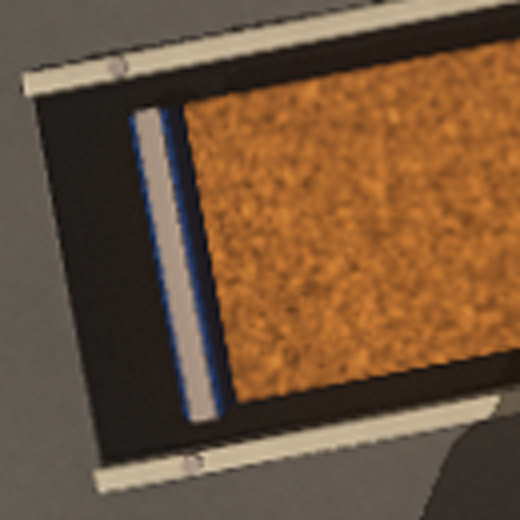

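The brick front edge runs (186,105) to (237,402) in the crop, parallel to the stop, with about 13 mm still to go.

carry_out --commands '[[[0.1,0,0,0,0,0],[0.1,0,0,0,0,0],[0.05,0,0,0,0,0],[0.05,0,0,0,0,0]]]'

```text
clock: 8.93
position: [0.5253, -0.0478, 0.0413]
ee_rot: [0.648, 0.762, 0.0, 0.0]
ft_force: [1.3, -4.1, 0.2]
grip_width: 0.999
grasp_force: 0.0
```

carry_out --commands '[[[0.04,0,0,0,0,0],[0.04,0,0,0,0,0]]]'

```text
clock: 9.1
position: [0.5252, -0.0459, 0.0415]
ee_rot: [0.648, 0.762, -0.0, 0.001]
ft_force: [3.2, -12.6, 0.7]
grip_width: 0.998
grasp_force: 0.0
```

```bash
python3 -c "
from h import *
st()"
```

```text
t 9.1 local [-0.0041 -0.0671  0.0415] yaw err deg 0.14 tilt [ 0.001 -0.002 -1.   ] F [  3.2 -12.6   0.7] j [-0.68  0.41  0.8   1.95 -0.36  0.93  0.46]
```

Force is rising (4 N to 13 N), so this is contact with the stop. One small push more to confirm.

carry_out --commands '[[[0.04,0,0,0,0,0],[0.04,0,0,0,0,0]]]'

```text
clock: 9.27
position: [0.5254, -0.0459, 0.0421]
ee_rot: [0.649, 0.761, -0.001, 0.003]
ft_force: [5.9, -24.4, -0.0]
grip_width: 0.998
grasp_force: 0.0
```

Fully seated: the force doubled with no movement. I'll back off, lift and check.

carry_out --commands '[[[-0.3,0,0,0,0,0],[-0.6,0,0,0,0,0],[-0.8,0,0,0,0,0],[-0.8,0,0,0,0,0],[-0.8,0,0,0,0,0],[0,0,-0.8,0,0,0],[0,0,-0.8,0,0,0],[0,0,-0.8,0,0,0],[0,0,0,0,0,0],[0,0,0,0,0,0],[0,0,0,0,0,0]]]'

```text
clock: 10.18
position: [0.5453, -0.1708, 0.1366]
ee_rot: [0.648, 0.762, 0.0, -0.001]
ft_force: [0.8, 0.9, -1.3]
grip_width: 1.001
grasp_force: 0.0
```

```bash
python3 -c "
from h import *
st();save('top','top6.png')"
```

```text
t 10.18 local [-0.0046 -0.1936  0.1366] yaw err deg 0.06 tilt [-0.001  0.001 -1.   ] F [ 0.8  0.9 -1.3] j [-0.48  0.38  0.87  1.76 -0.32  1.15  0.65]
```

View pics/top6.png

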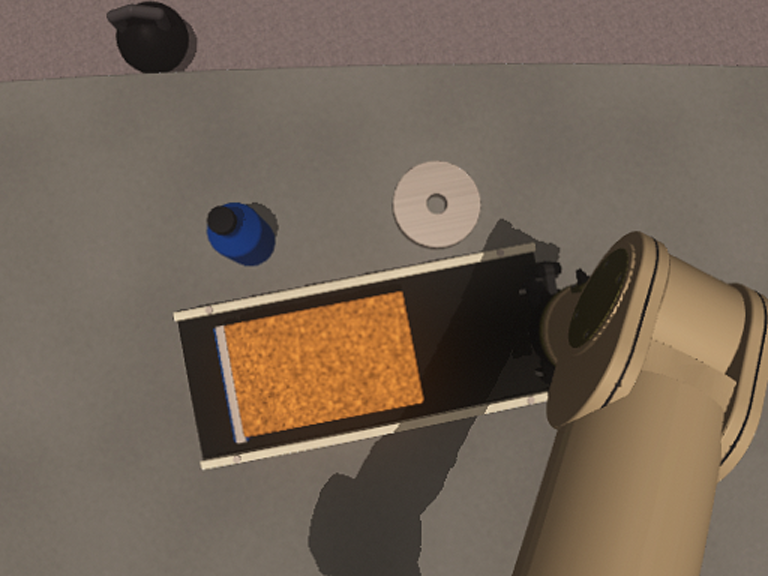

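The brick end lies flush along the stop, from (225,326) to (247,437). It is centred and square, the gripper is clear, and the bottle and disc are where they were.

```bash
python3 -c "
from h import *
print(hand_in())"
```

```text
the job is handed in; nothing more can be done
None
```

The job is handed in (result not reported): in the last top view the brick lies on its broad face, snug and square against the blue stop, with the gripper clear and the bottle and disc unmoved.

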